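# Close the salt canister at the fish stall

### The arm

A 7-joint arm with a two-finger parallel gripper is mounted at the origin on the work surface. World frame = base frame: x ahead of the robot, y to its left, z up, the work surface at z = 0. Lengths are in m, angles in rad, forces in N, time in s.
With the tool pointing down it reaches from about 0.4 to 0.85 m from the base axis. Payload 10.4 kg.
Tool frame: the origin (TCP) lies between the finger pads; the fingertips stand 11 mm ahead of it and the grasp point (between the pads) lies 8 mm behind it; z points along the fingers, y is the direction in which the jaws open and shut (so a half turn about z gives the same grasp; the last joint's range is limited). The gripper opens to 87 mm and grips with 3 to 60 N. Pads are 19 mm wide; open, the fingers measure 117 mm over their backs; the gripper's body (75 mm by 190 mm) begins 51 mm behind the grasp point.
Start: joints at [1.214, 0.332, -0.065, 1.46, 0.022, 1.35, -0.088], TCP at [0.205, -0.591, 0.234] pointing down, gripper open.
Joint ranges: [-2.6, 2.6], [-0.5, 2.12], [-1.47, 1.34], [0.16, 2.42], [-1.27, 4.41], [0.06, 2.06], [-2.6, 2.6]. Speed limits (rad/s): [2.22, 2.22, 2.79, 2.79, 3.14, 3.14, 3.14].

### API

Orientations are given as a unit quaternion [x, y, z, w].
In Python, from bench import r, eyes gives the robot as it stands.
- The arm moves only by the shell command python3 -m inch 'ROWS' [FORCE]. ROWS is a JSON object of lists of equal length, an entry for each row: "translation": the shift along the world's x, y, z scaled (see below), a list of three; "rot": the turn, a rotation vector about the world's x, y, z scaled (see below), a list of three; "jaw": the finger opening in mm, from 0 to 87. In form: {"translation": [[tx, ty, tz], ...], "rot": [[ax, ay, az], ...], "jaw": [jaw, ...]}. A call has 1 to 20 rows; each row is the pose to reach, as a shift and turn from the pose measured when the call began; what a row does not reach only later rows make up. The controller multiplies each number of a shift by 100 mm and each number of a turn by 60 degrees. A row lasts 1/10 s, in which the tool goes at most 50 mm and 8.59 degrees, less where a joint would pass 70% of its speed; a pose out of reach is approached as far as the arm can. A call with a number of a shift or a turn outside -1 to 1 is refused whole. A call with a gripper value outside its range is refused whole. The fingers move at their own pace and stop on an object; FORCE is the grip in N (left out, the last holds). Time passes only in rows, so rows that repeat a pose let the fingers close. It gives the time, the measured TCP pose, the force and the opening at its end, in the units of the state.
- r.read_state(): the state, without advancing time (a new reading comes with each control period).
- eyes.camera(name): name is "side" or "top"; returns the picture (400x640x3 uint8, blue, green, red); there is no depth.
- eyes.calibration(name): a dict with "fx", "fy", "cx", "cy" (pixels), "R" (3x3) and "t" (3): a world point X has camera coordinates R X + t. Camera axes: x right, y down, z forward; pixel columns grow to the right and rows downward; lengths in m; the calibration is good to about 2 mm. A picture is of the moment at which its call begins. calibration takes no time and is no camera call.
- r.close_job(): hands the job in, once; it reports no verdict.
The state is a dict: "time": time; "joint_positions": joint angles; "joint_vel": joint speeds; "joint_torque": joint torques, N m; "ee_pos": TCP position; "eef_rot": TCP orientation; "ft_force": force on the tool from outside, world axes, zero at the start; "torque": the same for the moment, N m; "width": finger opening in m.
Only numpy, scipy, OpenCV 4.12 (cv2) and the standard library are available. Lean on these libraries where they do the work, as an engineer would, in place of code of your own. Each camera call takes 0.05 s, during which the arm holds its last target. There are 200 camera calls.

### The job

The winged cap of the squat salt canister has only been laid on and sits high, its thread not caught. Without lifting it off, turn it backwards (counter-clockwise seen from above) until it drops into the thread, then screw it clockwise all the way down and let go. Leave the small amber jar beside the canister where it stands.

Things in the scene. Friction and masses are not known exactly. Their poses are not given: they have to be found in the camera images.
- cap: Grey winged cap, loose, 80 mm across, 66 tall, 80 g. Origin: centre of the skirt's lower edge, z up. Starts level, pins on the thread's flat crown, origin 120 mm above the canister's, its x axis 36-64 deg clockwise of the canister's. Drops 10 mm once turned back into the gap, if lowered or lightly pressed while gripped. Screwed clockwise it sinks 5 mm more (110 to 105 mm, where it is home).
- wing (a point): Middle of the cap's grip, 50 mm above the cap's origin; axes as the cap's. The grip is an upright bar on the cap's flat top, 60 mm long along x, 16 wide along y, 32 tall (34-66 mm above the cap's origin). Two pins in the skirt, under the bar's ends, run in the thread, so half a turn looks and works the same.
- canister: Squat white can, 130 mm across, fixed; origin under its centre. Neck up to 135 mm. Loop handles at -x and +x, out to 94 mm. Thread gaps at -x, +x: cap drops with its bar within 15 deg of x axis (bar points at the handles). Clockwise from there it sinks evenly from 20 to 62 deg, then turns level to a hard stop at 84 deg; home is 70-84. A taller white can (231 mm, closed) stands left or right.
- roe_jar: Small amber glass jar with a brass-coloured lid, 56 mm across, 85 mm tall, standing loose beside the squat canister, 108 to 128 mm from its axis between its handles (at its +y); to be left alone. Origin: centre of its underside.

How it is judged:
On the way:
1. the cap, turned back, has dropped into the thread's entry (at least 6 mm lower than at the start, upright on the neck) (z of cap in the frame of canister between 0.1 and 0.114 m and horizontal distance between cap and canister below 0.008 m), for 0.1 s.
At the end, for the whole second after the job is handed in: The cap is fully down on the squat canister: skirt edge at most 107 mm above the canister's underside (home is 105), centred within 6 mm, level within 4 degrees, bar at least 60 degrees clockwise of the canister's x axis, at rest; the amber jar within 30 mm of its start (z of cap in the frame of canister between 0.102 and 0.107 m and horizontal distance between cap and canister below 0.006 m and angle between cap's own z axis and vertical below 0.07 rad and angle between the x axis of cap and the x axis of canister, either way round above 1.0472 rad and linear speed of cap below 0.02 m/s and angular speed of cap below 0.1 rad/s and distance of roe_jar from where it was at the start of the episode below 0.03 m); the robot touches nothing.
It fails at once if the cap is lifted off the neck (15 mm or more above its starting height) (z of cap in the frame of canister above 0.135 m).
It fails at once if the cap is turned forwards, beyond 80 degrees from the canister's x axis, before it has dropped into the thread (z of cap in the frame of canister above 0.1165 m and angle between the x axis of cap and the x axis of canister, either way round above 1.39626 rad).
It fails at once if the amber jar is knocked over or shoved away (distance of roe_jar from where it was at the start of the episode above 0.03 m or angle between roe_jar's own z axis and vertical above 0.5 rad).
It also fails if it takes over 37 s, if anything falls off the work surface, if the arm or the gripper's body presses on something with over 40 N, if the wrist force passes 120 N, or if a joint passes its speed limit or range.

## Working session

There is one attempt and no reset: what is moved stays moved. The work goes in short steps, Python scripts to look and compute and a shell command to move; the robot and the scene stay as the last step left them, time stands still between calls to the robot, and variables do not carry over. Pictures are saved under pics/ and viewed, about 8 in all and at most 12, crops included, and the job is handed in when it is done.

```bash
mkdir -p pics; ls
python3 - <<'E'
from bench import r,eyes
import cv2,numpy as np
a=eyes.camera("top");b=eyes.camera("side")
cv2.imwrite("pics/top0.png",a);cv2.imwrite("pics/side0.png",b)
for n in("top","side"):
    c=eyes.calibration(n);print(n,c['fx'],c['cx'],c['cy'],np.round(c['R'],3).tolist(),np.round(c['t'],3), -np.array(c['R']).T@np.array(c['t']))
s=r.read_state();print(s['time'],s['ee_pos'],s['eef_rot'],s['width'])
E
```

```text
pics
top 362.6961967312071 321.5320518643994 197.4223984068858 [[0.011, -1.0, -0.007], [-0.997, -0.01, -0.073], [0.073, 0.007, -0.997]] [0.036 0.516 0.866] [0.45025141 0.03430018 0.90176615]
side 364.991480529524 318.5115830666856 199.626244692352 [[0.873, -0.487, 0.008], [-0.326, -0.596, -0.734], [0.363, 0.638, -0.68]] [-0.438  0.295  0.549] [ 0.27931877 -0.38759597  0.59279186]
0.1 [ 0.204681   -0.59017134  0.23283631] [ 9.86101217e-01  1.66144410e-01 -1.26665550e-04 -6.39503229e-04] 0.08690203522046414
```

View pics/top0.png

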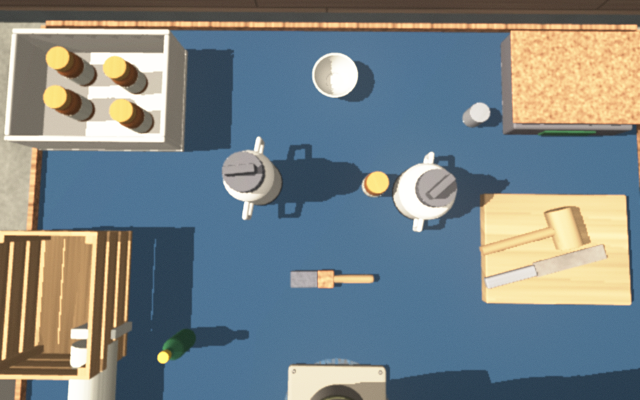

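View pics/side0.png

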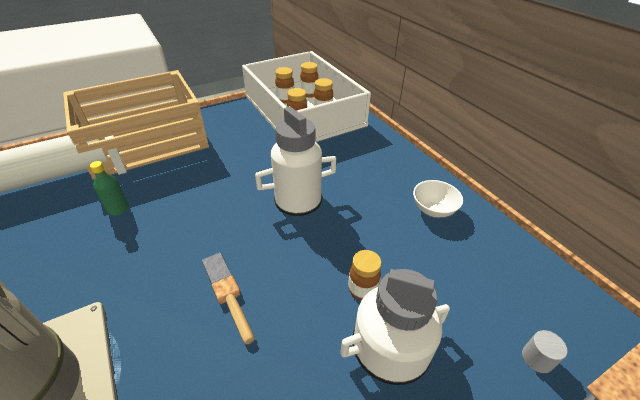

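Top view: the squat canister is the right-hand one, about (425,192), with handle ends at about (430,155) and (419,230) and its bar at about (430,197)-(452,178). The amber jar is at (376,184). The side view agrees, with the cap at (407,295). Next I enlarge both for exact pixels.

Run:
```python
import cv2,numpy as np
a=cv2.imread("pics/top0.png")[140:245,355:475];b=cv2.imread("pics/side0.png")[250:385,330:460]
A=cv2.resize(a,None,fx=3.3,fy=3.3,interpolation=2);B=cv2.resize(b,None,fx=3.0,fy=3.0,interpolation=2)
h=max(A.shape[0],B.shape[0]);o=np.zeros((h,A.shape[1]+B.shape[1],3),np.uint8);o[:A.shape[0],:A.shape[1]]=A;o[:B.shape[0],A.shape[1]:]=B
cv2.imwrite("pics/crop0.png",o);print(o.shape,A.shape)
```

```text
(405, 786, 3) (346, 396, 3)
```

View pics/crop0.png

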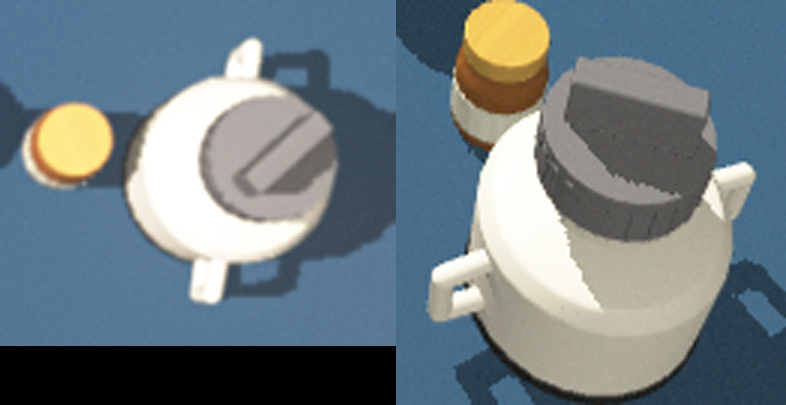

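```bash
cat > h.py <<'E'
import numpy as np
from bench import r,eyes
def ray(n,u,v,z):
    c=eyes.calibration(n);R=np.array(c['R']);t=np.array(c['t']);o=-R.T@t
    d=R.T@np.array([(u-c['cx'])/c['fx'],(v-c['cy'])/c['fy'],1]);return (o+d*(z-o[2])/d[2]).round(4)
def ang(p,q): d=np.array(p)-q; return round((np.degrees(np.arctan2(d[1],d[0]))+90)%180-90,1)
E
python3 - <<'E'
from h import *
import cv2
T=lambda x,y,z:ray("top",x/3.3+354.85,y/3.3+139.85,z)
S=lambda x,y,z:ray("side",(x-396)/3+329.8,y/3+249.8,z)
print("cap disc top",T(268,158,.154)," side",S(628,136,.154))
h1,h2=T(251,42,.09),T(205,300,.09);print("handles",h1,h2,(h1+h2)/2,ang(h1,h2),np.linalg.norm(h1-h2))
p=[T(*q,.186) for q in((240,178),(312,108),(332,128),(260,194))];print("bar",p,ang(p[1],p[0]),ang(p[2],p[3]),np.mean(p,0))
q=[S(*k,.186) for k in((575,68),(709,94))];print("side bar",q,ang(*q))
print("jar",T(74,140,.085))
# auto: dark bar side / grey cap mask for disc
a=cv2.imread("pics/top0.png").astype(int)[140:245,355:475]
m=((a.max(2)-a.min(2)<28)&(a.max(2)<165)&(a.max(2)>60)).astype(np.uint8)
cs=max(cv2.findContours(m,0,1)[0],key=cv2.contourArea);(x,y),rr=cv2.minEnclosingCircle(cs);print(x+355,y+140,rr)
E
```

```text
cap disc top [ 0.5278 -0.1967  0.154 ]  side [ 0.5263 -0.2042  0.154 ]
handles [ 0.6142 -0.2058  0.09  ] [ 0.4378 -0.1728  0.09  ] [ 0.526  -0.1893  0.09  ] -10.6 0.17946019057161391
bar [array([ 0.5123, -0.1699,  0.186 ]), array([ 0.5549, -0.2136,  0.186 ]), array([ 0.543 , -0.2254,  0.186 ]), array([ 0.5028, -0.1817,  0.186 ])] -45.7 -47.4 [ 0.52825 -0.19765  0.186  ]
side bar [array([ 0.5099, -0.1783,  0.186 ]), array([ 0.5534, -0.2181,  0.186 ])] -42.5
jar [ 0.546  -0.0854  0.085 ]
444.8196716308594 192.0901641845703 27.708322525024414
```

Measured values all fit the given sizes:

| Item | Value |
|---|---|
| Canister axis | about (0.527, -0.198) |
| Canister x axis | about -9.5° |
| Bar | about -46°, i.e. 36.5° clockwise of canister x |
| Jar | about 114 mm from the axis |

I'm setting out with a +115° tool turn, which keeps joint 7 in range.

```bash
python3 -m inch '{"translation":[[0,0,0.3],[0.4,0.4,0.5],[0.8,0.98,0.5],[0.8,0.98,0.5]],"rot":[[0,0,0.12],[0,0,0.24],[0,0,0.36],[0,0,0.48]],"jaw":[50,50,50,50]}' 20
python3 -m inch '{"translation":[[0.4,0.49,0],[0.8,0.98,0],[0.8,0.98,0],[0.8,0.98,0]],"rot":[[0,0,0.12],[0,0,0.24],[0,0,0.36],[0,0,0.48]],"jaw":[50,50,50,50]}'
python3 -m inch '{"translation":[[0.4,0.49,0],[0.8,0.98,0],[0.8,0.98,0],[0.8,0.98,0]],"rot":[[0,0,0.12],[0,0,0.24],[0,0,0.36],[0,0,0.48]],"jaw":[50,50,50,50]}'
python3 -c "
from bench import r
import numpy as np
s=r.read_state();print(np.round(s['joint_positions'],2))"
```

```text
time: 0.5
ee_pos: [0.2875, -0.4893, 0.2833]
eef_rot: [0.912, 0.41, 0.0, -0.0]
ft_force: [1.1, 0.2, -0.7]
width: 0.0627
time: 0.9
ee_pos: [0.3712, -0.3867, 0.2835]
eef_rot: [0.777, 0.629, 0.001, -0.001]
ft_force: [0.5, -0.7, 0.3]
width: 0.0506
time: 1.3
ee_pos: [0.4543, -0.2835, 0.2834]
eef_rot: [0.591, 0.807, 0.002, -0.001]
ft_force: [0.2, -0.2, -0.1]
width: 0.0499
[ 0.9   0.14 -0.47  1.6   0.06  1.42  0.73]
```

```bash
python3 -m inch '{"translation":[[0.4,0.43,0],[0.73,0.85,0],[0.73,0.85,-0.45],[0.73,0.85,-0.45],[0.73,0.85,-0.45]],"rot":[[0,0,0.14],[0,0,0.28],[0,0,0.44],[0,0,0.44],[0,0,0.44]],"jaw":[50,50,50,50,50]}'
python3 - <<'E'
from h import *
import cv2
s=r.read_state();print(s['ee_pos'],np.round(s['joint_positions'],2))
a=eyes.camera("side");b=eyes.camera("top")
A=cv2.resize(a[200:390,330:520],None,fx=2.1,fy=2.1,interpolation=2);B=cv2.resize(b[130:320,355:545],None,fx=2.1,fy=2.1,interpolation=2)
cv2.imwrite("pics/c1.png",np.hstack([A,B]))
E
```

```text
time: 1.8
ee_pos: [0.5267, -0.1987, 0.2378]
eef_rot: [0.392, 0.92, 0.001, -0.002]
ft_force: [0.2, -0.7, 0.3]
width: 0.0498
[ 0.52666864 -0.19868458  0.23776299] [ 0.78  0.25 -0.58  1.59  0.14  1.35  0.94]
```

View pics/c1.png

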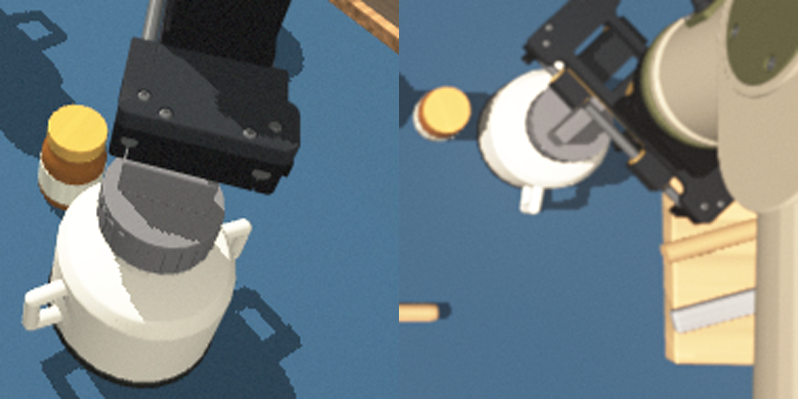

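The gripper hangs over the cap with its jaws square to the bar. I'll project the TCP into both views to check the alignment before going down.

Run:
```python
from h import *
import cv2
P=np.array([.5267,-.1987,.2378])
yaw=np.radians(134);X=np.array([np.cos(yaw),np.sin(yaw),0]);Y=np.array([np.sin(yaw),-np.cos(yaw),0])
for n,(u0,v0,s) in {"side":(330,200,4),"top":(355,130,4)}.items():
    c=eyes.calibration(n);img=eyes.camera(n)[v0:v0+(140 if n=="side" else 110),u0:u0+(100 if n=="side" else 140)]
    img=cv2.resize(img,None,fx=s,fy=s,interpolation=2)
    def pr(X3,col):
        k=np.array(c['R'])@X3+c['t'];u=(k[0]/k[2]*c['fx']+c['cx']-u0+.5)*s;v=(k[1]/k[2]*c['fy']+c['cy']-v0+.5)*s
        cv2.circle(img,(int(u),int(v)),4,col,-1);return u,v
    for e in(-1,1):
        for w in(-1,1): pr(P+e*.025*Y+w*.0095*X-[0,0,.011],(0,0,255))
        pr(np.array([.527,-.198,.186])+e*.03*X,(0,255,0))
    pr(P,(255,0,255)); globals()[n]=img
o=np.zeros((560,400+360,3),np.uint8);o[:,:400]=side;tp=cv2.resize(top,(360,283));o[:283,400:]=tp
cv2.imwrite("pics/c2.png",o)
```

```text
(no output)
```

View pics/c2.png

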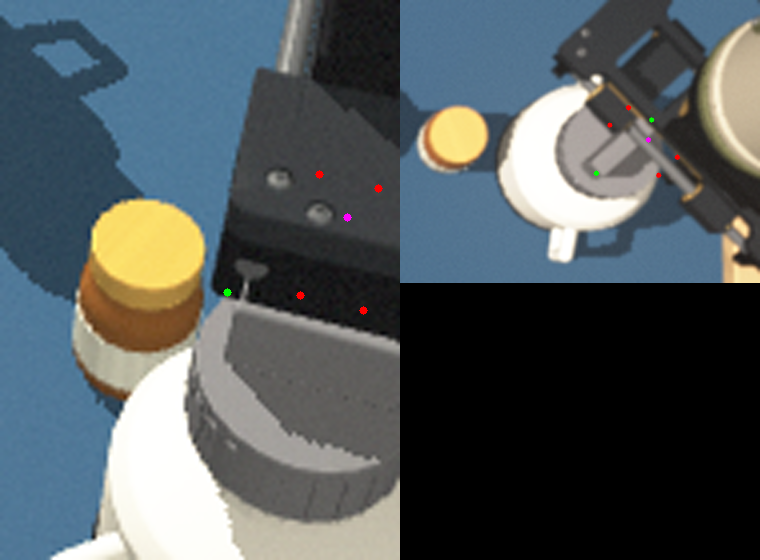

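Projections land where the fingers and the bar are, so I'm descending and gripping.

```bash
python3 -m inch '{"translation":[[0,0,-0.35],[0,0,-0.67],[0,0,-0.67],[0,0,-0.67],[0,0,-0.67]],"rot":[[0,0,0],[0,0,0],[0,0,0],[0,0,0],[0,0,0]],"jaw":[45,45,45,45,45]}' 8
python3 -m inch '{"translation":[[0,0,0],[0,0,0],[0,0,0],[0,0,0],[0,0,0],[0,0,0]],"rot":[[0,0,0],[0,0,0],[0,0,0],[0,0,0],[0,0,0],[0,0,0]],"jaw":[5,5,5,5,5,5]}' 8
```

```text
time: 2.5
ee_pos: [0.5283, -0.2004, 0.1751]
eef_rot: [0.393, 0.919, 0.001, 0.001]
ft_force: [-0.5, -0.2, 0.8]
width: 0.0451
time: 3.1
ee_pos: [0.5283, -0.2004, 0.1751]
eef_rot: [0.393, 0.919, 0.001, 0.001]
ft_force: [0.0, 0.6, 0.9]
width: 0.0159
```

```bash
python3 -m inch '{"translation":[[0,0,0],[0,0,0],[0,0,0],[0,0,0],[0,0,0],[0,0,0],[0,0,0],[0,0,0]],"rot":[[0,0,0],[0,0,0.1],[0,0,0.2],[0,0,0.3],[0,0,0.4],[0,0,0.5],[0,0,0.61],[0,0,0.61]],"jaw":[5,5,5,5,5,5,5,5]}' 20
python3 -m inch '{"translation":[[0,0,-0.02],[0,0,-0.04],[0,0,-0.06],[0,0,-0.08],[0,0,-0.1],[0,0,-0.1]],"rot":[[0,0,0],[0,0,0],[0,0,0],[0,0,0],[0,0,0],[0,0,0]],"jaw":[5,5,5,5,5,5]}'
python3 - <<'E'
from h import *
import cv2
s=r.read_state();print(np.round(s['joint_positions'],2),s['ft_force'])
a=eyes.camera("side");cv2.imwrite("pics/s3.png",cv2.resize(a[200:390,330:490],None,fx=3,fy=3,interpolation=2))
E
```

```text
time: 3.9
ee_pos: [0.5282, -0.2005, 0.1749]
eef_rot: [0.084, 0.996, 0.002, 0.001]
ft_force: [0.3, -0.8, -1.2]
width: 0.0157
time: 4.5
ee_pos: [0.5282, -0.2004, 0.165]
eef_rot: [0.084, 0.996, 0.002, 0.001]
ft_force: [0.1, -0.0, 2.2]
width: 0.016
[ 0.84  0.32 -0.66  1.68  0.21  1.21  1.53] [ 0.08689052 -0.01162372  2.21585979]
```

View pics/s3.png

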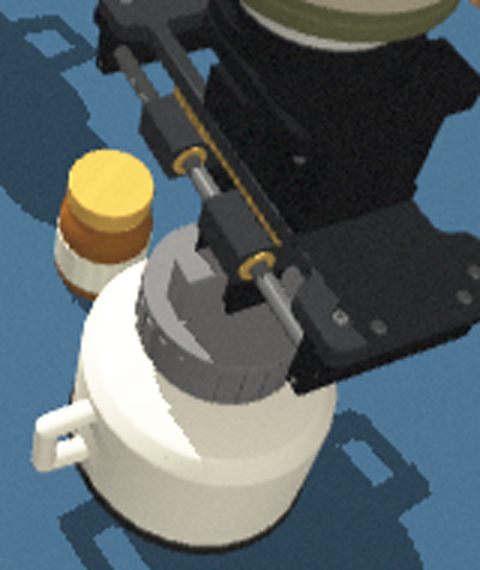

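The view shows the bar pointing at the handles and the cap sitting lower, and it came down 10 mm with only 2 N. I'll press a little further to confirm that the pins are on the entry floor.

```bash
python3 -m inch '{"translation":[[0,0,-0.01],[0,0,-0.02],[0,0,-0.02]],"rot":[[0,0,0],[0,0,0],[0,0,0]],"jaw":[5,5,5]}' 30
```

```text
time: 4.85
ee_pos: [0.5285, -0.2004, 0.1644]
eef_rot: [0.084, 0.996, 0.001, 0.001]
ft_force: [-5.0, 1.5, 13.7]
width: 0.0155
```

The floor shows up as 14 N with no further sinking, so the cap is in the entry. Now I screw clockwise and follow it down.

```bash
python3 -m inch '{"translation":[[0,0,0],[0,0,0],[0,0,0],[0,0,0],[0,0,-0.006],[0,0,-0.012],[0,0,-0.018],[0,0,-0.024],[0,0,-0.03],[0,0,-0.036],[0,0,-0.042],[0,0,-0.048],[0,0,-0.048]],"rot":[[0,0,-0.08],[0,0,-0.16],[0,0,-0.25],[0,0,-0.33],[0,0,-0.42],[0,0,-0.5],[0,0,-0.58],[0,0,-0.67],[0,0,-0.75],[0,0,-0.83],[0,0,-0.92],[0,0,-1],[0,0,-1]],"jaw":[5,5,5,5,5,5,5,5,5,5,5,5,5]}' 40
```

```text
time: 6.15
ee_pos: [0.5292, -0.2005, 0.1603]
eef_rot: [0.572, 0.82, 0.001, 0.002]
ft_force: [2.0, -0.0, 5.0]
width: 0.0157
```

```bash
python3 -m inch '{"translation":[[0,0,-0.005],[0,0,-0.01],[0,0,-0.01],[0,0,-0.01],[0,0,-0.01],[0,0,-0.01]],"rot":[[0,0,-0.07],[0,0,-0.14],[0,0,-0.21],[0,0,-0.29],[0,0,-0.29],[0,0,-0.29]],"jaw":[5,5,5,5,5,5]}'
python3 - <<'E'
from bench import r
s=r.read_state();print(s['torque'],s['joint_positions'][6])
E
```

```text
time: 6.75
ee_pos: [0.53, -0.2005, 0.1602]
eef_rot: [0.689, 0.725, 0.001, 0.003]
ft_force: [1.3, 0.0, 6.5]
width: 0.0158
[ 0.18893773 -0.05581739 -0.04656733] 0.2237987457454947
```

The bar is now 77.5° clockwise with low torque. I'm releasing, lifting clear, and backing away to look.

```bash
python3 -m inch '{"translation":[[0,0,0],[0,0,0],[0,0,0],[0,0,0],[0,0,0]],"rot":[[0,0,0],[0,0,0],[0,0,0],[0,0,0],[0,0,0]],"jaw":[50,50,50,50,50]}'
python3 -m inch '{"translation":[[0,0,0.3],[0,0,0.6],[0,0,1],[0,-0.5,1],[0,-1,1],[0,-1,1]],"rot":[[0,0,0],[0,0,0],[0,0,0],[0,0,0],[0,0,0],[0,0,0]],"jaw":[50,50,50,50,50,50]}'
python3 -m inch '{"translation":[[-0.4,-0.5,0],[-0.8,-1,0],[-0.8,-1,0],[-0.8,-1,0]],"rot":[[0,0,0],[0,0,0],[0,0,0],[0,0,0]],"jaw":[50,50,50,50]}'
python3 - <<'E'
from h import *
import cv2
a=eyes.camera("side")[220:390,330:460];b=eyes.camera("top")[140:240,355:475]
A=cv2.resize(a,None,fx=3,fy=3,interpolation=2);B=cv2.resize(b,None,fx=3.3,fy=3.3,interpolation=2)
o=np.zeros((510,396+390,3),np.uint8);o[:B.shape[0],:396]=B;o[:,396:]=A;cv2.imwrite("pics/c4.png",o)
E
```

```text
time: 7.25
ee_pos: [0.5299, -0.2005, 0.1601]
eef_rot: [0.689, 0.725, 0.001, 0.003]
ft_force: [-0.1, 0.3, 0.3]
width: 0.0463
time: 7.85
ee_pos: [0.5274, -0.3086, 0.2592]
eef_rot: [0.692, 0.722, -0.001, 0.003]
ft_force: [-1.2, -0.2, -0.7]
width: 0.05
time: 8.25
ee_pos: [0.4425, -0.4143, 0.2587]
eef_rot: [0.696, 0.718, -0.002, 0.003]
ft_force: [0.8, 0.5, -0.4]
width: 0.0503
```

View pics/c4.png

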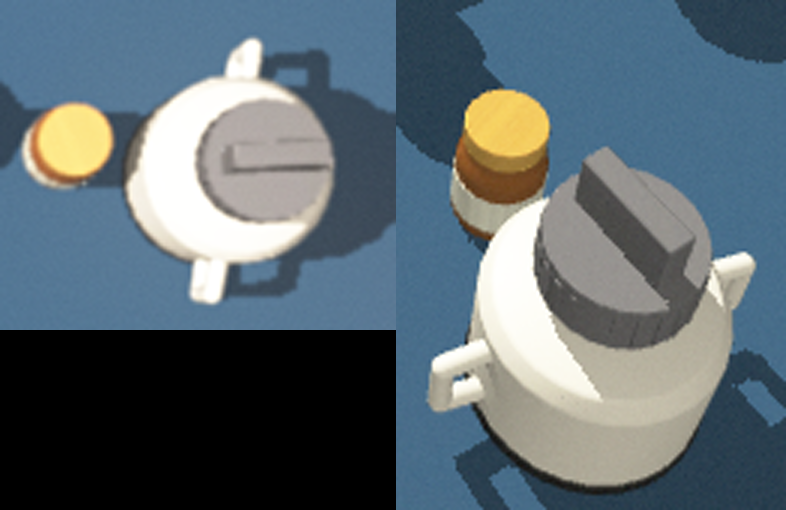

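The jar is in the same place. The bar in the top view runs (230,157)-(332,152), about -87° in the world frame. By eye the skirt edge in the side view dropped only about 5 px, so I'll measure the height properly.

```bash
cat > m.py <<'E'
from h import *
import cv2
from scipy.optimize import brentq
b0=cv2.imread("pics/side0.png");b1=eyes.camera("side");cv2.imwrite("pics/side1.png",b1)
t1=eyes.camera("top");t0=cv2.imread("pics/top0.png")
c=eyes.calibration("side");R=np.array(c['R']);t=np.array(c['t'])
def pr(P): k=R@P+t;return k[:2]/k[2]*c['fx']+[c['cx'],c['cy']]
th=np.linspace(0,2*np.pi,2000)
def low(z,xy=(.528,-.199)): # skirt lower rim: row at given columns
    return np.array([pr(np.array([xy[0]+.04*np.cos(q),xy[1]+.04*np.sin(q),z])) for q in th])
cols=range(398,413,2)
for n,b in(("before",b0),("now",b1)):
    g=b.max(2).astype(int);rows=[]
    for u in cols:
        col=g[305:350,u];d=np.diff(col);i=d.argmax();rows.append(305+i+.5+0)
    print(n,rows)
for z in(.12,.11,.105):
    L=low(z);print(z,[round(L[np.abs(L[:,0]-u)<1][:,1].max(),1) for u in cols])
E
python3 m.py
python3 - <<'E'
from h import *
# bar top far/near corners, both views, now
T=lambda x,y,z:ray("top",x/3.3+354.85,y/3.3+139.85,z)
S=lambda x,y,z:ray("side",(x-396)/3+329.8,y/3+219.8,z)
for z in(.171,.176,.186): print(z,T(232,158,z),T(332,154,z),S(596,162,z),S(681,245,z))
E
```

```text
before [np.float64(328.5), np.float64(306.5), np.float64(329.5), np.float64(329.5), np.float64(330.5), np.float64(309.5), np.float64(311.5), np.float64(310.5)]
now [np.float64(334.5), np.float64(335.5), np.float64(335.5), np.float64(335.5), np.float64(305.5), np.float64(307.5), np.float64(335.5), np.float64(335.5)]
0.12 [np.float64(329.8), np.float64(330.3), np.float64(330.6), np.float64(330.7), np.float64(330.8), np.float64(330.8), np.float64(330.7), np.float64(330.5)]
0.11 [np.float64(333.6), np.float64(334.0), np.float64(334.2), np.float64(334.3), np.float64(334.3), np.float64(334.3), np.float64(334.1), np.float64(333.8)]
0.105 [np.float64(335.5), np.float64(335.8), np.float64(336.0), np.float64(336.0), np.float64(336.0), np.float64(335.9), np.float64(335.7), np.float64(335.3)]
0.171 [ 0.5258 -0.1694  0.171 ] [ 0.5289 -0.2305  0.171 ] [ 0.5256 -0.1771  0.171 ] [ 0.5309 -0.23    0.171 ]
0.176 [ 0.5253 -0.168   0.176 ] [ 0.5283 -0.2287  0.176 ] [ 0.5227 -0.1796  0.176 ] [ 0.5279 -0.2318  0.176 ]
0.186 [ 0.5243 -0.1653  0.186 ] [ 0.5273 -0.2251  0.186 ] [ 0.5169 -0.1846  0.186 ] [ 0.5219 -0.2356  0.186 ]
```

Before, the skirt edge was at row ~329.5 (330.7 predicted for 120 mm). It is now at ~335.5, where 105 mm predicts 335.9 and 110 mm predicts 334.2, so the cap is home. Handing in.

```bash
python3 -c "
from bench import r
print(r.close_job())"
```

```text
the job is handed in; nothing more can be done
None
```

The cap is screwed fully down on the squat canister, and I handed the job in after about 8.5 s of robot time. No verdict was reported.

**What I did:** I gripped the wing bar and turned it 37° counter-clockwise. It then dropped 10 mm into the entry under about 2 N, and pressing further gave 14 N with no more sinking. I screwed it about 77.5° clockwise, following it down, then opened the fingers and backed well clear.

**Last checks:**
- **Height:** in the side view the skirt's edge is at row 335.5. A height of 105 mm predicts 335.9 and 110 mm predicts 334.2, so this agrees with home.
- **Angle:** the bar lies at about -87° and the canister's x axis at -9.5 to -10.6°, so the cap is about 76–77° clockwise.
- **Jar:** it shows at the same pixels as at the start.

**Disagreements:**
- My first estimate by eye, about 5 px of drop, suggested the cap had sunk only about 10 mm. The measured edge, about 6 px, settled it as fully down.
- The tool itself sank only about 4.3 mm while screwing, against the 5 mm expected.
- The two cameras differed by up to about 8 mm on my hand-picked points, such as the cap's centre and the bar's far end.

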